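# Reset the tripped breaker under the push-latch cover of the bench power box

## Robot

A 6-joint arm with a two-finger parallel gripper is mounted at the origin on the work surface. World frame = base frame: x ahead of the robot, y to its left, z up, the work surface at z = 0. Lengths are in m, angles in rad, forces in N, time in s.
With the tool pointing down it reaches from about 0.35 to 0.85 m from the base axis. Payload 8.1 kg.
Tool frame: the origin (TCP) lies between the finger pads; the fingertips stand 22 mm ahead of it and the grasp point (between the pads) lies 3 mm ahead of it (ctrl.tip_extent is the distance from the TCP to the fingertips, in m); z points along the fingers, y is the line along which they close (so a half turn about z gives the same grasp; the last joint's range is limited). The gripper opens to 93 mm and grips with 3 to 60 N. Pads are 15 mm wide; open, the fingers measure 128 mm over their backs; the gripper's body (75 mm by 188 mm) begins 65 mm behind the grasp point.
Start: joints at [-1.433, 0.13, 1.488, -0, 1.523, -0.085], TCP at [0.133, -0.585, 0.241] pointing down, gripper open.
Joint ranges: [-2.96, 2.96], [-0.89, 2.26], [0.02, 2.5], [-1.34, 4.48], [0, 2.73], [-2.66, 2.66]. Speed limits (rad/s): [2.39, 2.39, 2.79, 3.14, 3.14, 3.14].

## Interface

Orientations are given as a rotation vector (axis times angle).
In Python, from station import sense, viewer, ctrl gives the robot as it stands.
- The arm moves only by the tool arm_command, never from a script. Its argument "motion" is a list of rows, each a list of 7 numbers: the turn, a rotation vector about the world's x, y, z as a fraction of full scale, then the shift along the world's x, y, z as a fraction of full scale, then the closure, from 0 (fully open) to 1 (shut). In form: [[wx, wy, wz, dx, dy, dz, grip], ...]. A call has 1 to 8 rows; each row is the pose to reach, as a shift and turn from the pose commanded when the call began; what a row does not reach only later rows make up. Full scale, the value 1, is 15 cm for a shift and 30 degrees for a turn. A row lasts 1/12 s, in which the tool goes at most 41.7 mm and 7.16 degrees, less where a joint would pass 70% of its speed; a pose out of reach is approached as far as the arm can. A call with a number of a shift or a turn outside -1 to 1 is refused whole. A call with a gripper value outside its range is refused whole. The fingers move at their own pace and stop on an object; "newtons" is the grip in N (left out, the last holds). Time passes only in rows, so rows that repeat a pose let the fingers close. It gives the time, the measured TCP pose, the force, the opening and the grip force at its end, in the units of the state.
- sense(): the state, without advancing time (a new reading comes with each control period).
- viewer.snapshot(name): name is "scene" or "top"; returns a dict with "color" (420x560x3 uint8, blue, green, red), "range_z" (420x560 float32, m along the optical axis (not along the pixel's ray), 0 where there is no reading), "fx", "fy", "cx", "cy" (pixels), "extrinsics" (4x4, takes a point from camera to world coordinates). Camera axes: x right, y down, z forward; pixel columns grow to the right and rows downward; lengths in m; the calibration is good to about 2 mm. A picture is of the moment at which its call begins.
- ctrl.hand_in(): hands the job in; it is judged then, once.
Trained networks look in the newest picture that a camera, given by its name, has taken for a name from the list of things; names that differ only in an ending like _2 or _b are one class to them, and where a whole thing is asked for, a point or a joint stands for the part that bears it (a point fixed in the world has none). Each returns a list of dicts, best first, with "p" (0 to 1); they miss things now and then, are a little off and sometimes report something else, mostly with a low value. They report only what shows in the picture. A call takes as long as a camera call.
- viewer.boxes_of(camera, label): "extent" ([left, top, width, height] in pixels, round what is visible of it).
- viewer.regions_of(camera, label): "pixels" (420x560 bool, what is visible of it) and "extent" ([left, top, width, height] in pixels, round what is visible of it).
The state is a dict: "time_s": time; "q": joint angles; "qvel": joint speeds; "joint_torque": joint torques, N m; "tool_pos": TCP position; "tcp_rot": TCP orientation; "force": force on the tool from outside, world axes, zero at the start; "torque": the same for the moment, N m; "finger_gap": opening from 0.0 (shut) to 1.0 (fully open); "gripper_force": force on a finger pad.
Only numpy, scipy, OpenCV 4.12 (cv2) and the standard library are available. Lean on these libraries where they do the work, as an engineer would, in place of code of your own. Each camera call takes 0.05 s, during which the arm holds its last target. There are 200 camera calls.

## Task

One of the three breakers in the grey power box on the test bench has tripped: its toggle lies towards the front of the box (the robot's side) while the other two lie towards the back. Press down on the front edge of the box's smoked cover so that its push latch lets go and it springs open, push the tripped toggle all the way back to on like its neighbours, then swing the cover shut and press it down until the latch holds it flush. Do it all with gentle fingertip pushes, without gripping or forcing anything; the other two breakers stay on, and the coils, tools and other things on and around the box are not lifted or pushed about.

Things in the scene. Friction and masses are not known exactly. Their poses are not given: they have to be found in the camera images.
- power_box: Grey power box screwed to the bench, black corners, capped outlets on its sides. Origin at bench height; +x from its front (robot's side) to its back, +y to its left. Reaches x -87 to +107, y -114 to +114 mm; deck 105 mm high. The deck's well (x -62 to +74, y -77 to +77, floor 62 mm high) is closed flush by the cover. The latch stands in its front middle (x -59 to -39, y -17 to +17, to 86 mm high).
- breaker_a: The tripped breaker. Three white breakers stand side by side in the well at box x = +12 mm and y = -36, 0, +36 mm; which is in which place changes. Nose 45 mm long (x), 35 mm wide, top 70 mm above the bench. Origin at the middle of the nose, 62 mm above the bench; axes as the box.
- cover (a joint): Angle (rad) of the cover about its back edge. 0: latched, flush with the deck. Pressed: to -0.05 (stop; 6 mm down at the front edge). Push-push latch: press 5 mm or more (best to the stop) and let go: it springs open to 1.83 (stop, leaning back) in 1.5 to 2 s. Swing it shut, press to the stop, let go: it stays at 0. Pressed less, it does not change over. Its spring pushes back 1 to 2 N, the latch a little more.
- cover_press (a point): Point on the top face of the smoked clear cover with black frame (130 mm front to back, 150 wide, 5 thick; a striker hangs 29 mm under its front middle): on the centre line, 13 mm in from the front edge, at the thumb ridges, where to press. z out of the face. It moves with the cover.
- cover_hinge (a point): Middle of the cover's hinge line on the box (box x = +70, y = 0, 102.5 mm high); the hinge runs along the box's y.
- toggle_a (a joint): Angle (rad) of the tripped breaker's black toggle: 0 off (leaning 0.65 rad to the box's front), 1.3 on (leaning 0.65 rad to its back). Starts at 0 to 0.25, stays where pushed (about 1 N at the tip). 20 mm wide (y), 6 mm thick, reaches 22 mm from its pivot, which lies along y at box x = +12 mm, 66 mm high.
- toggle_a_tip (a point): Middle of the tip of the tripped breaker's toggle; moves with it.
- breaker_b: One of the two breakers that are on, like breaker_a.
- breaker_c: The other breaker that is on, like breaker_a.
- toggle_b (a joint): Same toggle on breaker_b; starts on (1.2 to 1.3) and must stay on.
- toggle_c (a joint): Same toggle on breaker_c; starts on (1.2 to 1.3) and must stay on.
- coil_a: Copper coil standing on end near the box's left side, 46 mm across, 62 mm high, two stiff wire ends up to 104 mm high; origin at the centre of its underside. Bystander.
- coil_b: Same coil, near the box's right side. Bystander.
- coil_c: Copper coil standing behind the box, 56 mm across, 50 mm high, wire ends up to 85 mm high; origin at the centre of its underside. Bystander.
- tape_roll: Roll of amber tape lying flat behind the box, 84 mm across, 19 mm high; origin at the centre of its underside. Bystander.
- screwdriver: Screwdriver 200 mm long lying to the left of the box; origin under its middle, handle to its -x. Bystander.
- caliper: Digital caliper 215 mm long lying flat to the right of the box, 9 mm high; origin under its beam. Bystander.
- flux_jar: Small closed jar, 54 mm across, 55 mm high, behind the box to its left; origin at the centre of its underside. Bystander.
- tin: Flat closed aluminium tin, 60 x 29 x 12 mm, lying on the box's deck along the left side of the cover, clear of it; origin at the centre of its underside. Bystander.

How it is judged:
On the way, in this order (a step that is already met when the one before it is completed fails the run):
1. the cover has been pressed and has sprung wide open (joint over 1.4) (value of joint cover above 1.4 rad), for 0.2 s.
2. the tripped breaker's toggle has been pushed back to on (joint over 1.1) with the cover open (value of joint toggle_a above 1.1 rad and value of joint cover above 0.8 rad), for 0.1 s.
At the end, for the whole second after the job is handed in: The cover is latched flush (joint within 0.015 of 0) and at rest with nobody holding it, and all three toggles are on (joint over 1.1 of 1.3) (value of joint cover between -0.015 and 0.015 rad and velocity of joint cover between -0.02 and 0.02 rad/s and value of joint each of toggle_a, toggle_b, toggle_c above 1.1 rad); the robot touches nothing.
It fails at once if one of the breakers that were on is switched off (joint under 0.9) (value of joint any of toggle_b, toggle_c below 0.9 rad).
It fails at once if a bystander is lifted, carried or pushed more than 25 mm (distance of any of coil_a, coil_b, coil_c, tape_roll, screwdriver, caliper, flux_jar, tin from where it was at the start of the episode above 0.025 m).
It fails at once if a breaker or its toggle is gripped or forced by the fingers with over 80 N (contact force between the fingers and breaker_a above 80 N or contact force between the fingers and breaker_b above 80 N or contact force between the fingers and breaker_c above 80 N).
It fails at once if the box or its cover is gripped or forced by the fingers with over 100 N (contact force between the fingers and power_box above 100 N).
It fails at once if a coil or the jar is tipped over (more than 0.5 rad) (angle between any of coil_a, coil_b, coil_c, flux_jar's own z axis and vertical above 0.5 rad).
It also fails if it takes over 56 s, if anything falls off the work surface, if the arm or the gripper's body presses on something with over 40 N, if the wrist force passes 120 N, or if a joint passes its speed limit or range.

## Working session

There is one attempt and no reset: what is moved stays moved. The work goes in short steps, Python scripts to look and compute and a tool call to move; the robot and the scene stay as the last step left them, time stands still between calls to the robot, and variables do not carry over. Pictures are saved under pics/ and viewed, at most 10 in all, crops included, and the job is handed in when it is done.

Besides the shell and the picture viewer there is one more tool, called after ">>>" by a JSON object that holds its "op" and its "data". arm_command: Moves the arm, as the interface text tells. Shift numbers are shares of 15 cm and turn numbers shares of 30 degrees, none past 1 either way. Its arguments: {"type":"object","properties":{"motion":{"type":"array"},"newtons":{"type":"number"}},"required":["motion"]}

```bash
mkdir -p pics
cat > h.py <<'E'
import numpy as np, cv2
from station import sense, viewer, ctrl
def snap(n,f=None):
    s=viewer.snapshot(n)
    if f: cv2.imwrite('pics/'+f,s['color'])
    return s
def pts(s,m=None):
    z=s['range_z']; v,u=np.nonzero((z>0)&(m if m is not None else True))
    d=z[v,u]; P=np.c_[(u-s['cx'])*d/s['fx'],(v-s['cy'])*d/s['fy'],d]
    T=s['extrinsics']; return P@T[:3,:3].T+T[:3,3], u, v
def proj(s,p):
    T=s['extrinsics']; c=(np.asarray(p)-T[:3,3])@T[:3,:3]
    return c[...,0]/c[...,2]*s['fx']+s['cx'], c[...,1]/c[...,2]*s['fy']+s['cy']
E
python3 - <<'E'
from h import *
st=sense(); print({k:np.round(v,3) for k,v in st.items()}, ctrl.tip_extent)
ss={n:snap(n,n+'0.png') for n in('top','scene')}
cv2.imwrite('pics/both.png',cv2.resize(np.hstack([ss['top']['color'],ss['scene']['color']]),(800,300)))
for n in ss: print(n,np.round(ss[n]['extrinsics'],3).tolist(),ss[n]['fx'])
for l in ('power_box','cover_press','toggle_a','breaker_a','tin','coil_a'):
  for n in ss:
    for r in viewer.regions_of(n,l)[:4]:
        P,u,v=pts(ss[n],r['pixels']); 
        if len(P): print(l,n,round(r['p'],2),r['extent'],len(P),np.round(np.median(P,0),3),np.round(np.percentile(P,5,axis=0),3),np.round(np.percentile(P,95,axis=0),3))
s=ss['top'];r=viewer.regions_of('top','power_box')[0]
P,_,_=pts(s,r['pixels']); Q=P[abs(P[:,2]-.105)<.006]
print(len(Q),cv2.minAreaRect((Q[:,:2]*1000).astype(np.float32)))
E
```

```text
{'time_s': np.float64(0.0), 'q': array([-1.433,  0.131,  1.489,  0.   ,  1.523, -0.085]), 'qvel': array([ 0.001, -0.001,  0.001, -0.002,  0.   , -0.001]), 'joint_torque': array([-0.0000e+00, -5.5985e+01, -4.9175e+01,  7.7000e-02,  3.6000e-02,
       -0.0000e+00]), 'tool_pos': array([ 0.133, -0.585,  0.24 ]), 'tcp_rot': array([-3.12 , -0.349,  0.   ]), 'force': array([-0.474, -0.558, -0.893]), 'torque': array([0.046, 0.029, 0.029]), 'gripper_force': np.float64(0.0), 'finger_gap': np.float64(0.999)} 0.022
top [[-0.019, -0.994, 0.109, 0.453], [-1.0, 0.017, -0.021, 0.074], [0.019, -0.109, -0.994, 1.146], [0.0, 0.0, 0.0, 1.0]] 457.76496880786954
scene [[-0.281, 0.711, -0.644, 1.211], [0.96, 0.207, -0.191, 0.242], [-0.002, -0.672, -0.741, 0.803], [0.0, 0.0, 0.0, 1.0]] 417.512162146831
power_box top 0.65 [191.2, 160.5, 107.2, 98.4] 8284 [0.533 0.098 0.104] [ 0.449 -0.002  0.079] [0.624 0.203 0.108]
power_box scene 0.82 [241.4, 156.5, 121.9, 110.9] 8557 [0.591 0.11  0.106] [ 0.464 -0.002  0.018] [0.647 0.219 0.109]
cover_press top 0.59 [210.8, 178.5, 71.2, 65.6] 3750 [0.535 0.105 0.104] [0.4
[... 989 characters left out ...]
9 0.083 0.007] [0.727 0.131 0.053]
coil_a top 0.69 [308.0, 221.9, 20.2, 20.1] 331 [ 0.48  -0.061  0.062] [ 0.461 -0.082  0.025] [ 0.498 -0.042  0.066]
coil_a top 0.26 [192.6, 160.4, 108.9, 97.1] 8409 [0.533 0.099 0.104] [ 0.449 -0.003  0.077] [0.626 0.205 0.108]
coil_a scene 0.94 [270.3, 253.1, 28.1, 34.8] 700 [0.719 0.11  0.051] [0.689 0.085 0.01 ] [0.734 0.132 0.054]
coil_a scene 0.84 [238.1, 166.5, 14.7, 30.7] 419 [ 0.494 -0.06   0.055] [ 0.466 -0.081  0.009] [ 0.503 -0.042  0.071]
coil_a scene 0.58 [367.0, 227.3, 22.3, 32.0] 546 [0.598 0.293 0.055] [0.572 0.274 0.009] [0.606 0.312 0.066]
7409 ((540.2813720703125, 103.96533966064453), (224.66796875, 190.19589233398438), 81.49246978759766)
```

View pics/top0.png

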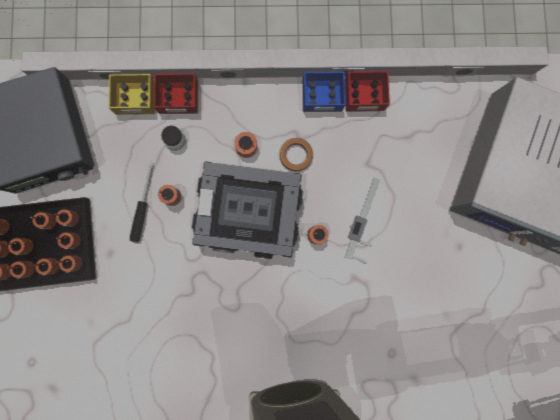

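View pics/scene0.png

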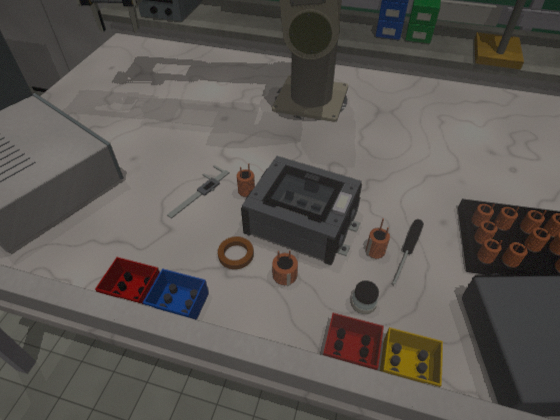

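The overhead picture shows the box centred near (248,212), with the tin on its left side at (205,202). Three white breakers show through the cover at about (232,208), (248,209) and (263,211). The scene view agrees. I'll set out now, shutting the fingers and turning the tool to the box's yaw on the way.

>>> {"op": "arm_command", "data": {"motion": [[0,0,-0.7,0.9,0.8,0.2,1],[0,0,-0.7,0.9,0.8,0.2,1],[0,0,-0.7,0.9,0.8,0.2,1],[0,0,-0.7,0.9,0.8,0.2,1],[0,0,-0.7,0.9,0.8,0.2,1]], "newtons": 8}}

```text
time_s: 1.17
tool_pos: [0.2706, -0.4626, 0.2719]
tcp_rot: [3.133, -0.224, 0.003]
force: [-0.0, 0.4, 0.7]
finger_gap: 0.693
gripper_force: 0.0
```

Run:
```python
from h import *
from scipy.optimize import least_squares
out=[]
for n in('top','scene'):
    s=snap(n)
    for l,h in(('power_box',.105),('cover_press',.105)):
        r=viewer.regions_of(n,l)[0]
        m=cv2.morphologyEx(r['pixels'].astype(np.uint8),cv2.MORPH_CLOSE,np.ones((3,3))).astype(bool)
        P,_,_=pts(s,m); print(n,l,'medz',np.median(P[:,2]))
        Q=P[abs(P[:,2]-np.median(P[:,2]))<.005]
        (c,sz,a)=cv2.minAreaRect((Q[:,:2]*1000).astype(np.float32)); print(n,l,np.round(c,1),np.round(sz,1),round(a,2))
    im=s['color']; u,v=proj(s,[.54,.105,.09]); u,v=int(u),int(v)
    c=im[v-55:v+55,u-60:u+60]; out.append(cv2.resize(np.clip(c.astype(float)*1.8,0,255).astype(np.uint8),(390,358),interpolation=cv2.INTER_CUBIC)); print(n,u,v)
cv2.imwrite('pics/c1.png',np.hstack(out))
print(sense()['tool_pos'],sense()['tcp_rot'])
```

```text
top power_box medz 0.10403734123760278
top power_box [540.8 104.2] [224.4 190.4] 81.77
top cover_press medz 0.10433305923247504
top cover_press [535.3 103. ] [154.  129.8] 81.87
top 246 208
scene power_box medz 0.1055926287451584
scene power_box [541.9 104.1] [224.  195.1] 81.56
scene cover_press medz 0.10661301837636616
scene cover_press [536.6 103.5] [157.6 140.4] 81.72
scene 303 196
[ 0.26675626 -0.46572134  0.27027647] [-3.13323850e+00  2.26846036e-01  9.51620388e-04]
```

View pics/c1.png

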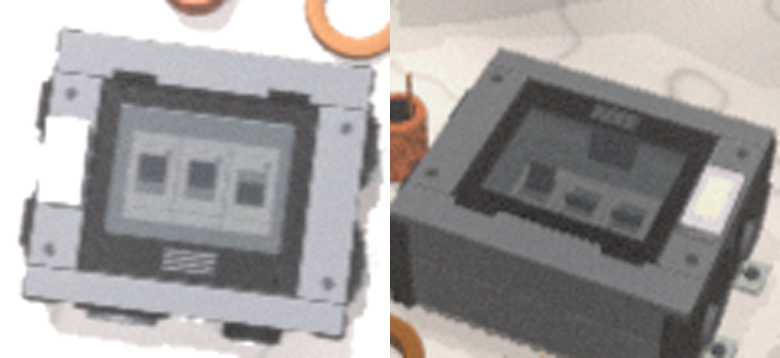

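The crop shows the right-hand toggle (box y = -36, at about (250,185)) lying nearer the front, so that one has tripped. Box origin is about (0.531, 0.105), yaw -8.2°. The cover press point is about (0.4845, 0.1117).

>>> {"op": "arm_command", "data": {"motion": [[0,0,0,0.4,1,0,1],[0,0,0,0.4,1,0,1],[0,0,0,0.4,1,0,1],[0,0,0,0.4,1,0,1]]}}

```text
time_s: 1.8
tool_pos: [0.327, -0.3143, 0.27]
tcp_rot: [-3.132, 0.23, 0.001]
force: [0.4, 0.6, 0.7]
finger_gap: 0.151
gripper_force: 0.0
```

>>> {"op": "arm_command", "data": {"motion": [[0,0,0,0.4,1,0,1],[0,0,0,0.4,1,0,1],[0,0,0,0.4,1,0,1],[0,0,0,0.4,1,0,1]]}}

```text
time_s: 2.13
tool_pos: [0.3876, -0.1641, 0.2705]
tcp_rot: [-3.133, 0.229, 0.0]
force: [-0.3, -0.1, -0.5]
finger_gap: 0.006
gripper_force: 0.0
```

>>> {"op": "arm_command", "data": {"motion": [[0,0,0,0.4,1,0,1],[0,0,0,0.4,1,0,1],[0,0,0,0.4,1,0,1],[0,0,0,0.4,1,0,1]]}}

```text
time_s: 2.47
tool_pos: [0.4481, -0.014, 0.2705]
tcp_rot: [-3.133, 0.228, -0.0]
force: [0.9, -0.3, 1.1]
finger_gap: 0.005
gripper_force: 0.0
```

>>> {"op": "arm_command", "data": {"motion": [[0,0,0,0.243,0.845,0,1],[0,0,0,0.243,0.845,0,1],[0,0,0,0.243,0.845,0,1],[0,0,0,0.243,0.845,0,1],[0,0,0,0.243,0.845,-0.8,1],[0,0,0,0.243,0.845,-0.8,1],[0,0,0,0.243,0.845,-0.8,1],[0,0,0,0.243,0.845,-0.8,1]]}}

```text
time_s: 3.13
tool_pos: [0.4789, 0.1097, 0.1419]
tcp_rot: [3.13, -0.228, -0.021]
force: [-1.9, -0.6, -1.5]
finger_gap: 0.007
gripper_force: 0.0
```

>>> {"op": "arm_command", "data": {"motion": [[0,0,0,0,0,0,1],[0,0,0,0,0,0,1]]}}

```text
time_s: 3.3
tool_pos: [0.4853, 0.1108, 0.1527]
tcp_rot: [-3.133, 0.228, -0.003]
force: [-0.7, -0.1, 0.8]
finger_gap: 0.003
gripper_force: 0.0
```

Run:
```python
from h import *
s=snap('scene')
im=s['color']; u,v=proj(s,[.5,.11,.12]); u,v=int(u),int(v)
c=im[v-60:v+60,u-80:u+80]; cv2.imwrite('pics/c2.png',cv2.resize(c,(640,480),interpolation=cv2.INTER_CUBIC))
st=sense(); print(st['tool_pos'],st['force'])
```

```text
[0.4860613 0.1110997 0.1536918] [-0.06213554 -0.74133649  0.29106409]
```

View pics/c2.png

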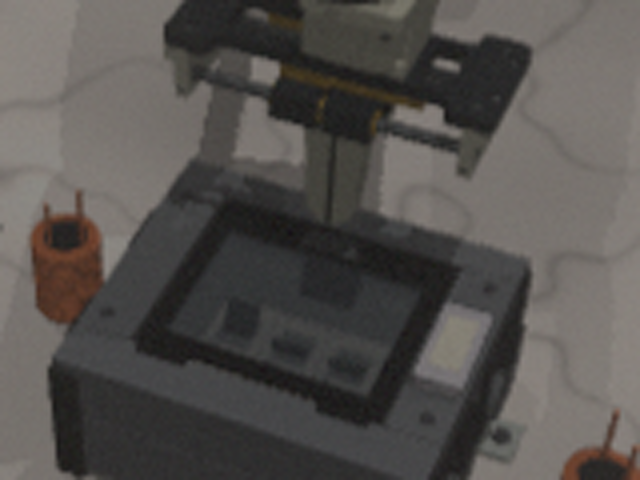

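The closed fingers stand above the thumb ridges at (335,240). Pressing next.

>>> {"op": "arm_command", "data": {"motion": [[0,0,0,0,0,-0.08,1],[0,0,0,0,0,-0.14,1],[0,0,0,0,0,-0.17,1],[0,0,0,0,0,-0.19,1],[0,0,0,0,0,-0.2,1],[0,0,0,0,0,-0.2,1]]}}

```text
time_s: 3.85
tool_pos: [0.4845, 0.1115, 0.1217]
tcp_rot: [3.133, -0.225, 0.001]
force: [-3.3, -1.5, 5.6]
finger_gap: 0.002
gripper_force: 2.9
```

>>> {"op": "arm_command", "data": {"motion": [[0,0,0,0,0,-0.015,1],[0,0,0,0,0,-0.025,1],[0,0,0,0,0,-0.025,1]]}}

```text
time_s: 4.1
tool_pos: [0.4848, 0.1116, 0.1186]
tcp_rot: [-3.133, 0.225, -0.003]
force: [-7.3, -1.1, 16.0]
finger_gap: 0.007
gripper_force: 7.8
```

At the stop (16 N). I'll let go and back away.

>>> {"op": "arm_command", "data": {"motion": [[0,0,0,0,0,0.15,1],[0,0,0,-0.25,0,0.4,1],[0,0,0,-0.5,0,0.6,1],[0,0,0,-0.75,0,0.8,1],[0,0,0,-0.85,0,1,1],[0,0,0,-0.85,0,1,1],[0,0,0,-0.85,0,1,1],[0,0,0,-0.85,0,1,1]]}}

```text
time_s: 4.77
tool_pos: [0.3571, 0.1118, 0.2674]
tcp_rot: [-3.133, 0.225, -0.004]
force: [-0.7, 0.0, -1.1]
finger_gap: 0.004
gripper_force: 0.0
```

>>> {"op": "arm_command", "data": {"motion": [[0,0,0,0,0,0,1],[0,0,0,0,0,0,1],[0,0,0,0,0,0,1],[0,0,0,0,0,0,1],[0,0,0,0,0,0,1],[0,0,0,0,0,0,1],[0,0,0,0,0,0,1],[0,0,0,0,0,0,1]]}}

```text
time_s: 5.43
tool_pos: [0.3566, 0.1116, 0.2668]
tcp_rot: [-3.133, 0.226, 0.0]
force: [0.5, -0.3, -0.7]
finger_gap: 0.004
gripper_force: 0.0
```

>>> {"op": "arm_command", "data": {"motion": [[0,0,0,0,0,0,1],[0,0,0,0,0,0,1],[0,0,0,0,0,0,1],[0,0,0,0,0,0,1],[0,0,0,0,0,0,1],[0,0,0,0,0,0,1],[0,0,0,0,0,0,1],[0,0,0,0,0,0,1]]}}

```text
time_s: 6.1
tool_pos: [0.3565, 0.1116, 0.2669]
tcp_rot: [-3.133, 0.226, -0.0]
force: [-1.0, -1.0, 0.7]
finger_gap: 0.005
gripper_force: 0.0
```

Run:
```python
from h import *
o=[]
ss={n:snap(n) for n in('top','scene')}
c,sn=np.cos(-.143),np.sin(-.143); R=np.array([[c,-sn],[sn,c]]); O=np.array([.531,.105])
for n,s in ss.items():
    u,v=proj(s,[.54,.105,.12]); u,v=int(u),int(v)
    k=s['color'][v-60:v+60,u-65:u+65]; o.append(cv2.resize(np.clip(k*1.6,0,255).astype(np.uint8),(390,360),interpolation=cv2.INTER_CUBIC)); print(n,u,v)
    P,_,_=pts(s); b=(P[:,:2]-O)@R
    m=(P[:,2]>.13)&(abs(b[:,1])<.08)&(b[:,0]>0)&(b[:,0]<.14)
    print('cover pts',m.sum(), np.round(np.percentile(np.c_[b[m],P[m,2]],[2,50,98],axis=0),3).tolist() if m.any() else '')
    for y in(-.036,0,.036):
        m=(abs(b[:,1]-y)<.009)&(b[:,0]>-.02)&(b[:,0]<.045)&(P[:,2]>.074)&(P[:,2]<.095)
        if m.any(): print(y,m.sum(),np.round(np.percentile(np.c_[b[m],P[m,2]],[10,50,90],axis=0),3).tolist())
    for r in viewer.regions_of(n,'toggle_a')[:5]:
        P,_,_=pts(s,r['pixels']); b=(P[:,:2]-O)@R; print(round(r['p'],2),np.round(np.median(np.c_[b,P[:,2]],axis=0),3),np.round(np.ptp(np.c_[b,P[:,2]],axis=0),3))
cv2.imwrite('pics/c3.png',np.hstack(o)); print(sense()['tool_pos'])
```

```text
top 245 207
cover pts 1235 [[0.005, -0.072, 0.134], [0.032, -0.0, 0.19], [0.058, 0.072, 0.222]]
-0.036 35 [[-0.0, -0.042, 0.075], [0.004, -0.036, 0.083], [0.01, -0.029, 0.088]]
0 5 [[0.017, -0.008, 0.079], [0.02, -0.008, 0.082], [0.024, -0.008, 0.086]]
0.036 45 [[0.014, 0.029, 0.075], [0.019, 0.036, 0.082], [0.024, 0.043, 0.086]]
0.63 [0.017 0.036 0.077] [0.02  0.019 0.022]
0.27 [-0.005 -0.004  0.068] [0.047 0.035 0.143]
scene 303 187
cover pts 2992 [[0.026, -0.071, 0.132], [0.044, 0.003, 0.181], [0.063, 0.073, 0.225]]
[0.35656014 0.11158629 0.26690381]
```

View pics/c3.png

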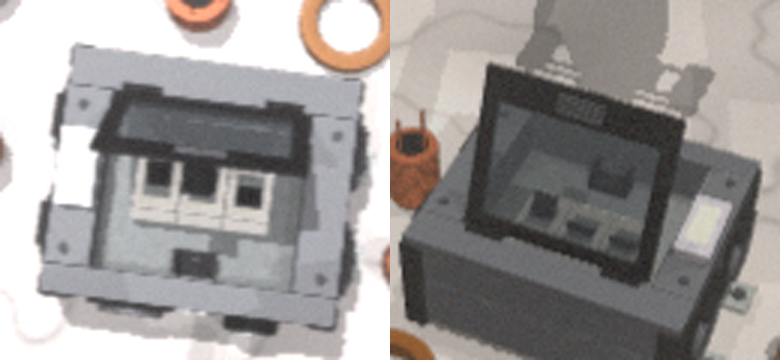

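The cover is up and still swinging to its stop. The scene shows the latch at (195,262) of the top crop, and the tripped toggle is confirmed at y = -36. I'll go above the spot in front of it.

>>> {"op": "arm_command", "data": {"motion": [[0,0,0,0.99,-0.265,-0.3,1],[0,0,0,0.99,-0.265,-0.3,1],[0,0,0,0.99,-0.265,-0.3,1],[0,0,0,0.99,-0.265,-0.3,1],[0,0,0,0.99,-0.265,-0.3,1],[0,0,0,0.99,-0.265,-0.3,1],[0,0,0,0.99,-0.265,-0.3,1],[0,0,0,0.99,-0.265,-0.3,1]]}}

```text
time_s: 6.97
tool_pos: [0.5047, 0.0722, 0.223]
tcp_rot: [-3.133, 0.225, -0.002]
force: [0.1, 0.1, 0.4]
finger_gap: 0.006
gripper_force: 0.0
```

Run:
```python
from h import *
c,sn=np.cos(-.143),np.sin(-.143); R=np.array([[c,-sn],[sn,c]]); O=np.array([.531,.105])
s=snap('scene'); P,_,_=pts(s); b=(P[:,:2]-O)@R
m=(P[:,2]>.13)&(P[:,2]<.235)&(abs(b[:,1])<.08)&(b[:,0]>.035)&(b[:,0]<.14)
l=np.polyfit(P[m,2],b[m,0],1); print(m.sum(),'angle',np.pi/2+np.arctan(l[0]))
k=sense()['tool_pos']; print(k,(k[:2]-O)@R)
u,v=proj(s,[.54,.105,.12]); u,v=int(u),int(v)
cv2.imwrite('pics/c4.png',cv2.resize(s['color'][v-75:v+60,u-90:u+90],(640,480)))
```

```text
1799 angle 1.7888601418269878
[0.50478957 0.07230046 0.22331391] [-0.02128278 -0.03610111]
```

View pics/c4.png

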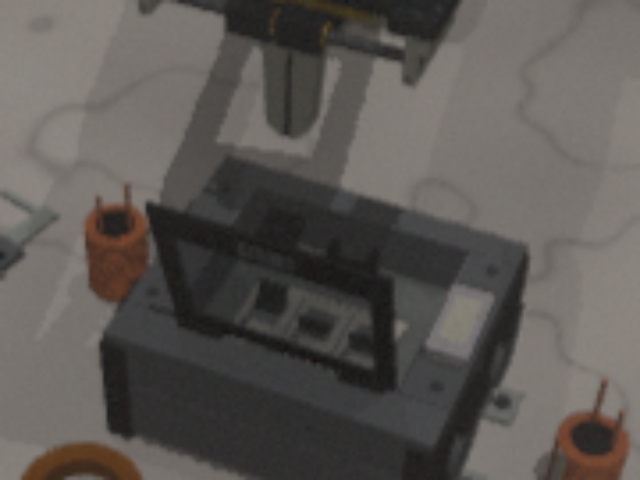

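The cover stands open (about 1.8 rad) and the fingers are in line with the tripped toggle. I'll go down and push back slowly.

>>> {"op": "arm_command", "data": {"motion": [[0,0,0,0,0,-0.27,1],[0,0,0,0,0,-0.54,1],[0,0,0,0,0,-0.7,1],[0,0,0,0,0,-0.8,1],[0,0,0,0,0,-0.82,1],[0,0,0,0,0,-0.82,1]]}}

```text
time_s: 7.52
tool_pos: [0.5043, 0.0722, 0.0991]
tcp_rot: [-3.134, 0.225, 0.0]
force: [-0.4, 0.6, 1.2]
finger_gap: 0.003
gripper_force: 0.0
```

>>> {"op": "arm_command", "data": {"motion": [[0,0,0,0.04,-0.006,0,1],[0,0,0,0.07,-0.01,0,1],[0,0,0,0.1,-0.014,0,1],[0,0,0,0.12,-0.018,0,1],[0,0,0,0.14,-0.02,0,1],[0,0,0,0.16,-0.023,0,1],[0,0,0,0.18,-0.026,0,1],[0,0,0,0.18,-0.026,0,1]]}}

```text
time_s: 8.18
tool_pos: [0.5327, 0.0679, 0.0989]
tcp_rot: [-3.133, 0.226, -0.001]
force: [-0.6, 0.6, 1.0]
finger_gap: 0.007
gripper_force: 0.6
```

>>> {"op": "arm_command", "data": {"motion": [[0,0,0,0.015,-0.002,0,1],[0,0,0,0.03,-0.004,0,1],[0,0,0,0.03,-0.004,0,1]]}}

```text
time_s: 8.43
tool_pos: [0.5345, 0.0676, 0.0982]
tcp_rot: [-3.133, 0.225, 0.008]
force: [-11.5, 1.0, 7.4]
finger_gap: 0.007
gripper_force: 7.1
```

The toggle is at its stop (11 N). I'll back off, rise, and check.

>>> {"op": "arm_command", "data": {"motion": [[0,0,0,-0.08,0.01,0,1],[0,0,0,-0.1,0.012,0.15,1],[0,0,0,-0.1,0.012,0.4,1],[0,0,0,-0.3,0.012,0.65,1],[0,0,0,-0.5,0.012,0.9,1],[0,0,0,-0.7,0.012,1,1],[0,0,0,-0.7,0.012,1,1],[0,0,0,-0.7,0.012,1,1]]}}

```text
time_s: 9.1
tool_pos: [0.4322, 0.0692, 0.2517]
tcp_rot: [-3.133, 0.225, -0.01]
force: [0.3, -0.2, 0.2]
finger_gap: 0.007
gripper_force: 0.0
```

Run:
```python
from h import *
c,sn=np.cos(-.143),np.sin(-.143); R=np.array([[c,-sn],[sn,c]]); O=np.array([.531,.105])
s=snap('top'); P,_,_=pts(s); b=(P[:,:2]-O)@R
for y in(-.036,0,.036):
    m=(abs(b[:,1]-y)<.009)&(b[:,0]>-.02)&(b[:,0]<.045)&(P[:,2]>.074)&(P[:,2]<.095)
    if m.any(): print(y,m.sum(),np.round(np.percentile(np.c_[b[m],P[m,2]],[10,50,90],axis=0),3).tolist())
m=(P[:,2]>.13)&(P[:,2]<.235)&(abs(b[:,1])<.08)&(b[:,0]>.05)&(b[:,0]<.14)
l=np.polyfit(P[m,2],b[m,0],1); print(m.sum(),'angle',np.pi/2+np.arctan(l[0]),np.percentile(P[m,2],99),np.percentile(b[m,0],99))
k=sense()['tool_pos']; print(k,(k[:2]-O)@R)
def W(bx,by=0): return np.round(O+R@[bx,by],4)
for x in(.14,.128,.1,.06,.02,-.02,-.047): print(x,W(x))
u,v=proj(s,[.54,.105,.1]); u,v=int(u),int(v)
cv2.imwrite('pics/c5.png',cv2.resize(s['color'][v-60:v+60,u-80:u+80],(640,480)))
```

```text
-0.036 47 [[0.014, -0.042, 0.075], [0.019, -0.036, 0.08], [0.025, -0.029, 0.084]]
0 42 [[0.014, -0.008, 0.076], [0.019, -0.001, 0.083], [0.024, 0.008, 0.085]]
0.036 43 [[0.015, 0.028, 0.075], [0.02, 0.036, 0.081], [0.025, 0.043, 0.086]]
1504 angle 1.7898308391975282 0.22931653232029797 0.10476948390844104
[0.43216506 0.06911338 0.24971081] [-0.09271181 -0.0496056 ]
0.14 [0.6696 0.085 ]
0.128 [0.6577 0.0868]
0.1 [0.63   0.0907]
0.06 [0.5904 0.0964]
0.02 [0.5508 0.1021]
-0.02 [0.5112 0.1079]
-0.047 [0.4845 0.1117]
```

View pics/c5.png

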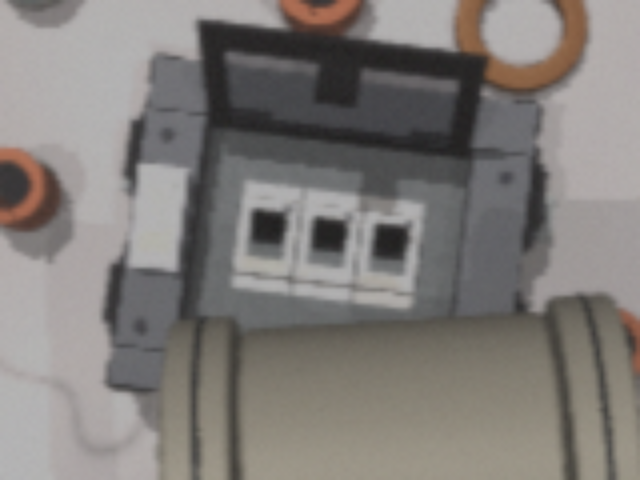

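All three toggles now lean to the back: the tips sit alike at x ≈ 20 mm, seen at (268,228), (328,234) and (388,240). Next I go over and behind the cover.

>>> {"op": "arm_command", "data": {"motion": [[0,0,0,0,0,0.25,1],[0,0,0,0,0,0.48,1],[0,0,0,0.25,0.03,0.48,1],[0,0,0,0.5,0.05,0.48,1],[0,0,0,0.75,0.08,0.48,1],[0,0,0,0.9,0.1,0.48,1],[0,0,0,0.9,0.1,0.48,1]]}}

```text
time_s: 9.73
tool_pos: [0.5697, 0.0841, 0.3154]
tcp_rot: [3.133, -0.226, -0.01]
force: [0.0, 0.3, 0.4]
finger_gap: 0.007
gripper_force: 0.0
```

>>> {"op": "arm_command", "data": {"motion": [[0,0,0,0.25,0,0,1],[0,0,0,0.5,0,0,1],[0,0,0,0.684,0,0,1],[0,0,0,0.684,0,0,1],[0,0,0,0.684,0,-0.25,1],[0,0,0,0.684,0,-0.5,1],[0,0,0,0.684,0,-0.66,1],[0,0,0,0.684,0,-0.66,1]]}}

```text
time_s: 10.4
tool_pos: [0.6648, 0.0837, 0.2114]
tcp_rot: [3.132, -0.226, -0.023]
force: [-0.7, 0.9, -1.2]
finger_gap: 0.005
gripper_force: 0.0
```

>>> {"op": "arm_command", "data": {"motion": [[0,0,0,0,0,0,1],[0,0,0,-0.165,0.024,0,1],[0,0,0,-0.297,0.043,0,1],[0,0,0,-0.396,0.057,0,1],[0,0,0,-0.511,0.074,0,1],[0,0,0,-0.623,0.09,-0.018,1],[0,0,0,-0.719,0.104,-0.065,1],[0,0,0,-0.719,0.104,-0.065,1]]}}

```text
time_s: 11.07
tool_pos: [0.5607, 0.1003, 0.2144]
tcp_rot: [-3.133, 0.224, -0.004]
force: [-0.3, -0.2, 0.2]
finger_gap: 0.003
gripper_force: 0.3
```

Run:
```python
from h import *
c,sn=np.cos(-.143),np.sin(-.143); R=np.array([[c,-sn],[sn,c]]); O=np.array([.531,.105])
s=snap('scene'); k=sense(); print(k['tool_pos'],k['force'],(k['tool_pos'][:2]-O)@R)
u,v=proj(s,[.54,.105,.14]); u,v=int(u),int(v)
cv2.imwrite('pics/c6.png',cv2.resize(s['color'][v-75:v+60,u-90:u+90],(640,480)))
```

```text
[0.56177637 0.10000202 0.21465704] [0.93252171 0.73049816 1.58615688] [ 0.03117451 -0.00056093]
```

View pics/c6.png

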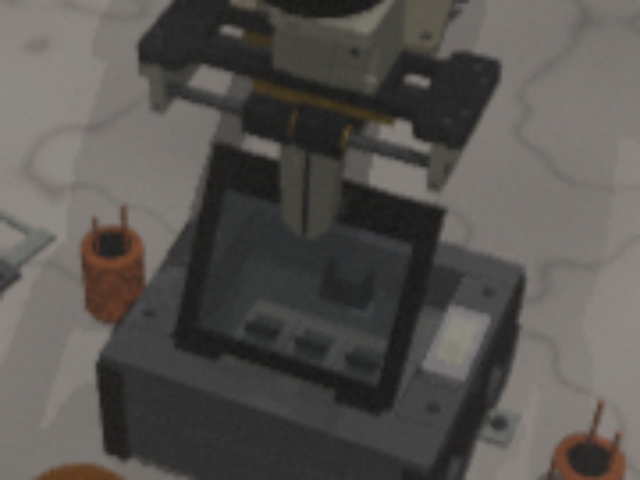

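The finger leads the cover down at about 60°, with almost no force. I'll follow the arc to near flush.

>>> {"op": "arm_command", "data": {"motion": [[0,0,0,-0.106,0.015,-0.065,1],[0,0,0,-0.198,0.029,-0.137,1],[0,0,0,-0.284,0.041,-0.222,1],[0,0,0,-0.348,0.05,-0.301,1],[0,0,0,-0.403,0.058,-0.377,1],[0,0,0,-0.442,0.064,-0.463,1],[0,0,0,-0.475,0.069,-0.53,1],[0,0,0,-0.502,0.072,-0.557,1]]}}

```text
time_s: 11.78
tool_pos: [0.4869, 0.1105, 0.1288]
tcp_rot: [-3.133, 0.226, -0.002]
force: [2.1, 0.1, 2.7]
finger_gap: 0.005
gripper_force: 1.1
```

>>> {"op": "arm_command", "data": {"motion": [[0,0,0,-0.01,0,-0.03,1],[0,0,0,-0.01,0,-0.055,1],[0,0,0,-0.01,0,-0.075,1],[0,0,0,-0.01,0,-0.08,1],[0,0,0,-0.01,0,-0.08,1]]}}

```text
time_s: 12.2
tool_pos: [0.4855, 0.1106, 0.1187]
tcp_rot: [-3.133, 0.226, -0.002]
force: [-6.1, -1.0, 14.3]
finger_gap: 0.005
gripper_force: 7.6
```

Same stop as before (14 N). I'll release straight up, then back away and check.

>>> {"op": "arm_command", "data": {"motion": [[0,0,0,0,0,0.1,1],[0,0,0,0,0,0.35,1],[0,0,0,-0.25,0,0.6,1],[0,0,0,-0.5,0,0.85,1],[0,0,0,-0.8,0,1,1],[0,0,0,-0.8,0,1,1],[0,0,0,-0.8,0,1,1],[0,0,0,-0.8,0,1,1]]}}

```text
time_s: 12.87
tool_pos: [0.3651, 0.1108, 0.2686]
tcp_rot: [-3.132, 0.225, -0.008]
force: [0.4, -0.9, -0.5]
finger_gap: 0.007
gripper_force: 0.0
```

>>> {"op": "arm_command", "data": {"motion": [[0,0,0,0,0,0,1],[0,0,0,0,0,0,1],[0,0,0,0,0,0,1],[0,0,0,0,0,0,1],[0,0,0,0,0,0,1],[0,0,0,0,0,0,1],[0,0,0,0,0,0,1],[0,0,0,0,0,0,1]]}}

```text
time_s: 13.53
tool_pos: [0.3645, 0.1105, 0.2665]
tcp_rot: [3.133, -0.226, -0.0]
force: [0.6, 0.9, -0.2]
finger_gap: 0.005
gripper_force: 0.0
```

Run:
```python
from h import *
c,sn=np.cos(-.143),np.sin(-.143); R=np.array([[c,-sn],[sn,c]]); O=np.array([.531,.105])
o=[]
for n in('top','scene'):
    s=snap(n)
    P,_,_=pts(s); b=(P[:,:2]-O)@R
    m=(abs(b[:,1])<.06)&(b[:,0]>-.05)&(b[:,0]<.06)&(P[:,2]<.24)
    l=np.polyfit(b[m,0],P[m,2],1); print(n,m.sum(),np.median(P[m,2]),np.percentile(P[m,2],[2,98]),'tilt',-l[0])
    u,v=proj(s,[.54,.105,.1]); u,v=int(u),int(v)
    o.append(cv2.resize(np.clip(s['color'][v-60:v+60,u-65:u+65]*1.6,0,255).astype(np.uint8),(390,360)))
cv2.imwrite('pics/c7.png',np.hstack(o)); print(sense()['force'])
```

```text
top 2525 0.1039252105542725 [0.09999173 0.10786329] tilt -0.001873227606516727
scene 1731 0.10616884769623691 [0.10297717 0.10863922] tilt 0.018474540217040265
[-0.56512261  0.8647395  -0.18175926]
```

View pics/c7.png

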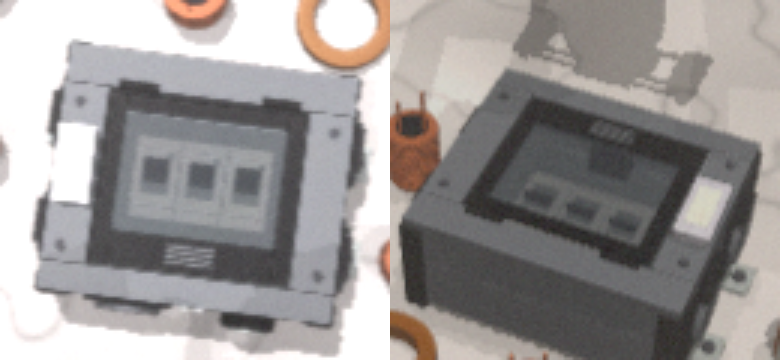

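The cover is shut flush. All three toggles lie alike at the back, at (155,170), (200,175) and (247,178), and nothing has been disturbed. Handing in.

```bash
python3 -c "
from h import *
print(ctrl.hand_in())"
```

```text
the job is handed in; nothing more can be done
None
```

The job is handed in: the cover was sprung open, the tripped breaker (box y = -36 mm) pushed back to on, and the cover pressed shut; the last pictures show it flush with all three toggles on, but the hand-in gave no verdict.

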